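# Pin the spice rack's retaining bar shut

### The job

Swing the spice rack's retaining bar fully shut, so that its eye lies between the two knuckles of the bracket, then thread the long red-handled pin down through all three holes until its flange sits on the bracket. Leave the short blue-handled pin where it stands.

Things in the scene. Friction and masses are not known exactly. Their poses are not given: they have to be found in the camera images.
- clevis (a point): On the hole axis of the brass bracket at the right front corner of the fixed wooden spice rack, level with the top of its upper knuckle, 99 mm above the worktop. Two round knuckles, 44 mm wide, bore 22: lower 45-61, upper 83-99 mm above the worktop. Axes: x into the rack (110 deep, 260 wide, its jars reach 120 mm up), y along its front to the bar's hinge, z up.
- retaining_bar (a joint): Angle (rad) of the aluminium bar; 0 = shut at a hard stop, eye (bore 24 mm) between the knuckles. Grows to 1.3 as it swings out from the rack, to -x of clevis. Vertical hinge axis at y = +220 mm of clevis. Moves lightly, stays where left. To shut it: black upright knob, 16 mm thick, on the bar 120 mm from the hinge axis, 94-136 mm above the worktop.
- lock_pin: Long pin, about 60 g: steel shank 12 mm thick, 75 long (last 14 tapered to 4), flange 38 wide, 5 thick, red round handle 24 mm thick. Origin on the axis at the flange's underside; z up along it: shank below, handle 12-46 mm above. Starts upright, hanging by the flange in a small fixed wooden bench (150x50, top 94 mm above the worktop); raise it 75 mm to free it.
- short_pin: Short pin with a blue handle, shank only 36 mm, else like the long one, same origin. Hangs in the bench's other hole, 80 mm from the long pin along the bench; which hole is whose varies.
Things that resemble listed ones, but are neither listed nor needed, are in the scene too. What is shaped like the lock_pin but black, green or yellow is not meant.

How it is judged:
By the outcome, as a careful person would: the job done as asked, in the order asked, and still so for the second after the job is handed in, with the robot touching nothing.
It also fails if it takes over 61 s, if anything falls off the work surface, if the arm or the gripper's body presses on something with over 40 N, if the wrist force passes 120 N, or if a joint passes its speed limit or range.

### The arm

A 6-joint arm with a two-finger parallel gripper is mounted at the origin on a cart in front of the work surface, level with it; the furniture and walls round the work are solid. World frame = base frame: x ahead of the robot, y to its left, z up, the work surface at z = 0. Lengths are in m, angles in degrees, forces in N, time in s.
With the tool pointing down it reaches from about 0.4 to 0.825 m from the base axis. Payload 7 kg.
Tool frame: the origin (TCP) lies between the finger pads; the fingertips stand 25 mm ahead of it and the grasp point (between the pads) lies 6 mm ahead of it; z points along the fingers, y is the line along which they close (so a half turn about z gives the same grasp; the last joint's range is limited). The gripper opens to 88 mm and grips with 3 to 60 N. Pads are 19 mm wide; open, the fingers measure 130 mm over their backs; the gripper's body (78 mm by 193 mm) begins 47 mm behind the grasp point.
Start: joints at [-52.019, 20.546, 0.682, 0, -70.136, -16.507], TCP at [0.247, -0.628, 0.252] pointing down, gripper open.
Joint ranges: [-176.03, 176.03], [-82.01, 121.73], [-58.28, 71.71], [-173.87, 95.51], [-174.79, -0.11], [-173.66, 173.66]. Speed limits (degrees/s): [136.94, 136.94, 172.46, 180, 180, 180].

### API

Orientations are given as [roll, pitch, yaw] about the fixed x, y, z axes, in that order (R = Rz(yaw) Ry(pitch) Rx(roll)).
In Python, from plant import r gives the robot as it stands.
- The arm moves only by the shell command python3 -m crank 'ROWS' [FORCE]. ROWS is JSON, a list of rows, each a list of 3 entries, a list of its own where there are three numbers: the turn, a rotation vector about the tool's x, y, z in degrees, then the shift along the tool's x, y, z in cm, then the closure, from -1 (fully open) to 1 (shut). In form: [[[wx, wy, wz], [dx, dy, dz], fingers], ...]. A call has 1 to 8 rows; each row shifts and turns the commanded pose from where the row before left it, along the tool's axes as they then stand; what a row does not reach is not made up. A row lasts 1/10 s, in which the tool goes at most 50 mm and 8.59 degrees, less where a joint would pass 70% of its speed; a pose out of reach is approached as far as the arm can. A call with a gripper value outside its range is refused whole. The fingers move at their own pace and stop on an object; FORCE is the grip in N (left out, the last holds). Time passes only in rows, so rows that do not move let the fingers close. It gives the time, the measured TCP pose, the force, the opening and the grip force at its end, in the units of the state.
- r.get_state(): the state, without advancing time (a new reading comes with each control period).
- r.capture(name): name is "scene" or "top"; returns a dict with "color" (400x640x3 uint8, red, green, blue), "range_z" (400x640 float32, m along the optical axis (not along the pixel's ray), 0 where there is no reading), "intrinsics" (3x3 intrinsics, pixels), "k1" (the pictures are not rectified: a ray, as slopes to the right and down, at radius r is drawn at 1 + k1 r^2 times it, then the intrinsics apply), "world_from_camera" (4x4, takes a point from camera to world coordinates). Camera axes: x right, y down, z forward; pixel columns grow to the right and rows downward; lengths in m; the calibration is good to about 2 mm. A picture is of the moment at which its call begins.
- r.close_job(): hands the job in; it is judged then, once.
The state is a dict: "time_s": time; "joints": joint angles; "qd": joint speeds; "joint_torque": joint torques, N m; "tcp_pos": TCP position; "eef_rot": TCP orientation; "contact_force": force on the tool from outside, world axes, zero at the start; "moment": the same for the moment, N m; "gripper_width": finger opening in m; "gripper_force": force on a finger pad.
Only numpy, scipy, OpenCV 4.12 (cv2) and the standard library are available. Lean on these libraries where they do the work, as an engineer would, in place of code of your own. Each camera call takes 0.05 s, during which the arm holds its last target. There are 200 camera calls.

## Working session

There is one attempt and no reset: what is moved stays moved. The work goes in short steps, Python scripts to look and compute and a shell command to move; the robot and the scene stay as the last step left them, time stands still between calls to the robot, and variables do not carry over. Pictures are saved under pics/ and viewed, at most 10 in all, crops included, and the job is handed in when it is done.

```bash
mkdir -p pics; ls; python3 - <<'E'
from plant import r
import cv2,numpy as np,pickle
for n in("scene","top"):
    c=r.capture(n); pickle.dump(c,open(f"{n}.pkl","wb")); cv2.imwrite(f"pics/{n}0.png",c["color"][:,:,::-1])
    print(n,c["intrinsics"],c["k1"],np.round(c["world_from_camera"],3))
print(r.get_state())
E
```

```text
pics
scene [[479.83470189   0.         318.10178235]
 [  0.         479.83470189 199.1232358 ]
 [  0.           0.           1.        ]] 0.0023588429011105277 [[ 0.888 -0.189  0.419 -0.072]
 [-0.459 -0.413  0.787 -1.183]
 [ 0.024 -0.891 -0.453  0.729]
 [ 0.     0.     0.     1.   ]]
top [[407.8250234    0.         317.71190398]
 [  0.         407.8250234  206.02284483]
 [  0.           0.           1.        ]] 0.029380752319635287 [[ 0.011 -0.987  0.159  0.353]
 [-1.    -0.007  0.022 -0.062]
 [-0.021 -0.16  -0.987  0.985]
 [ 0.     0.     0.     1.   ]]
{'time_s': 0.1, 'joints': array([-5.20184522e+01,  2.05868094e+01,  6.38533192e-01, -1.79259785e-02,
       -7.01360340e+01, -1.65071095e+01]), 'qd': array([ 0.04793482, -0.0882604 ,  0.16124829,  0.01228153,  0.04999015,
       -0.02589852]), 'joint_torque': array([-2.15416549e-03, -5.84163165e+01,  2.93753135e+01,  7.01555416e+00,
        1.01792993e-02, -6.19488196e-05]), 'tcp_pos': array([ 0.24693849, -0.62777126,  0.25071792]), 'eef_rot': array([ 1.79914376e+02, -7.79973591e-03, -1.58531659e+02]), 'contact_force': array([ 0.02213961, -0.94591036, -0.10873697]), 'moment': array([-0.06143674, -0.06105071, -0.00209679]), 'gripper_force': 0.0, 'gripper_width': 0.08761704632351448}
```

View pics/scene0.png

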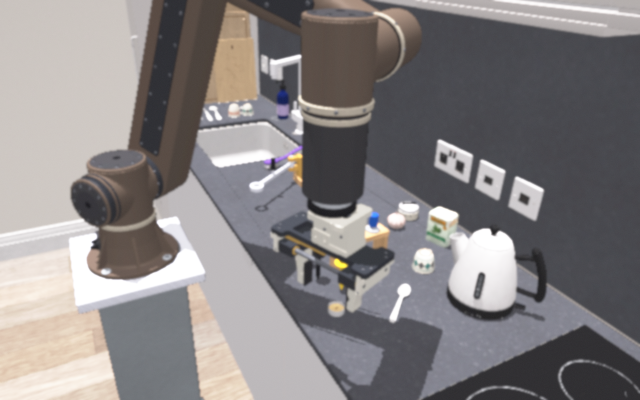

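View pics/top0.png

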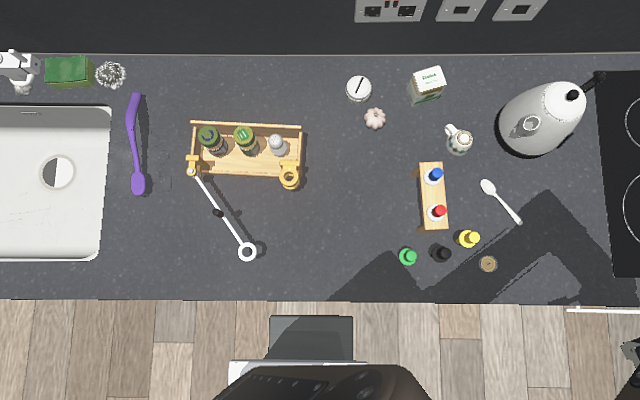

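The top view shows the rack with its bracket at about (289,178), the hinge at (193,168), the knob at (219,212) and the open bar's eye at (247,252). The bench holds a blue pin (436,175) and a red pin (438,212). Green (408,256), black (441,253) and yellow (468,238) are lookalikes. The red one in the bench hole fits lock_pin, so I'll measure it and confirm with a crop.

```bash
cat > h.py <<'E'
import numpy as np,cv2
def ray(c,u,v):
    K=c["intrinsics"];x=(u-K[0,2])/K[0,0];y=(v-K[1,2])/K[1,1];a,b=x,y
    for _ in range(20):
        s=1+c["k1"]*(a*a+b*b);a,b=x/s,y/s
    T=c["world_from_camera"];return T[:3,3],T[:3,:3]@np.array([a,b,1])
def onz(c,u,v,z):
    o,d=ray(c,u,v);return o+d*(z-o[2])/d[2]
def proj(c,p):
    T=c["world_from_camera"];q=T[:3,:3].T@(np.array(p)-T[:3,3]);a,b=q[:2]/q[2]
    s=1+c["k1"]*(a*a+b*b);K=c["intrinsics"];return K[0,0]*a*s+K[0,2],K[1,1]*b*s+K[1,2]
def cloud(c):
    v,u=np.mgrid[:400,:640];K=c["intrinsics"];x=(u-K[0,2])/K[0,0];y=(v-K[1,2])/K[1,1];a,b=x,y
    for _ in range(8):
        s=1+c["k1"]*(a*a+b*b);a,b=x/s,y/s
    z=c["range_z"];P=np.stack([a*z,b*z,z],-1);T=c["world_from_camera"];return P@T[:3,:3].T+T[:3,3]
def mask(c,lo,hi,box):
    h=cv2.cvtColor(c["color"],cv2.COLOR_RGB2HSV);m=cv2.inRange(h,lo,hi)
    k=np.zeros_like(m);x0,y0,x1,y1=box;k[y0:y1,x0:x1]=m[y0:y1,x0:x1];return k
E
python3 - <<'E'
import pickle;from h import *
c=pickle.load(open("top.pkl","rb"));P=cloud(c)
def rep(n,m):
    v,u=np.nonzero(m);p=P[v,u];print(n,len(u),"uv",u.mean().round(1),v.mean().round(1),"box",u.min(),u.max(),v.min(),v.max(),"z",np.percentile(p[:,2],[5,50,95]).round(3)); 
    t=p[p[:,2]>np.percentile(p[:,2],95)-.006]; print("   top mean",t.mean(0).round(4))
    return u.mean(),v.mean()
rep("red",mask(c,(0,150,90),(8,255,255),(420,195,460,225))|mask(c,(172,150,90),(180,255,255),(420,195,460,225)))
rep("blue",mask(c,(105,150,60),(125,255,255),(420,160,460,190)))
m=mask(c,(15,150,120),(30,255,255),(270,155,310,200));rep("brass",m)
m=mask(c,(15,150,120),(30,255,255),(180,150,205,185));rep("hinge brass",m)
for n,u,v,z in(("eye",247,252,.075),("knob",219,212,.136),("hinge",193,170,.08),("clevis",289,177,.099)):print(n,onz(c,u,v,z).round(4),"depth pt",P[v,u].round(3))
im=cv2.resize(c["color"][110:275,170:490][:,:,::-1],None,fx=2.5,fy=2.5,interpolation=cv2.INTER_CUBIC);cv2.imwrite("pics/crop1.png",im)
E
```

```text
red 111 uv 439.0 210.5 box 432 445 205 216 z [0.123 0.14  0.143]
   top mean [ 0.4821 -0.2947  0.1497]
blue 107 uv 435.6 173.6 box 429 442 168 180 z [0.12  0.14  0.143]
   top mean [ 0.5634 -0.2931  0.1403]<stdin>:4: RuntimeWarning: Mean of empty slice.
  ret = ret.dtype.type(ret / rcount)
Traceback (most recent call last):
ValueError: zero-size array to reduction operation minimum which has no identity
```

```bash
python3 - <<'E'
import pickle;from h import *
c=pickle.load(open("top.pkl","rb"));P=cloud(c)
h=cv2.cvtColor(c["color"],cv2.COLOR_RGB2HSV);print(h[172:190:3,278:300:3].tolist())
def cen(n,m,z):
    v,u=np.nonzero(m);p=P[v,u];s=p[(abs(p[:,2]-z)<.006)];print(n,len(u),len(s),"pts mean",s.mean(0).round(4),"ext",np.ptp(s,axis=0).round(3))
box=np.zeros((400,640),bool);box[200:222,428:450]=1;cen("red",box,.140)
box[:]=0;box[163:185,425:447]=1;cen("blue",box,.140)
box[:]=0;box[165:195,272:302]=1;cen("clevis",box,.099)
box[:]=0;box[237:265,235:260]=1;cen("eye",box,.072)
box[:]=0;box[200:222,210:230]=1;cen("knob",box,.136)
for n,u,v,z in(("eye",247,252,.075),("knob",219,212,.136),("hinge",193,170,.08),("clevis",289,177,.099)):print(n,onz(c,u,v,z).round(4),"depth pt",P[v,u].round(3))
im=cv2.resize(c["color"][110:275,170:490][:,:,::-1],None,fx=2.5,fy=2.5,interpolation=cv2.INTER_CUBIC);cv2.imwrite("pics/crop1.png",im)
E
```

```text
[[[21, 74, 242], [23, 113, 243], [24, 111, 251], [16, 110, 111], [17, 119, 131], [24, 111, 248], [24, 112, 252], [15, 79, 119]], [[19, 78, 240], [23, 111, 244], [16, 117, 129], [18, 121, 177], [18, 129, 232], [18, 128, 222], [24, 106, 247], [14, 74, 97]], [[9, 45, 113], [23, 112, 244], [17, 129, 202], [15, 82, 106], [13, 70, 106], [19, 125, 237], [24, 105, 249], [16, 96, 101]], [[158, 10, 106], [24, 116, 255], [24, 110, 245], [18, 124, 231], [18, 124, 232], [24, 108, 246], [18, 129, 227], [18, 108, 135]], [[170, 7, 111], [160, 8, 97], [20, 122, 238], [26, 101, 251], [26, 99, 254], [17, 130, 212], [18, 121, 173], [0, 18, 112]], [[173, 9, 110], [140, 7, 110], [17, 125, 206], [21, 121, 247], [20, 122, 244], [21, 119, 255], [18, 115, 142], [174, 16, 79]]]
red 484 115 pts mean [ 0.4829 -0.2973  0.1398] ext [0.023 0.024 0.009]
blue 484 111 pts mean [ 0.5639 -0.2931  0.1398] ext [0.023 0.025 0.01 ]
clevis 900 290 pts mean [0.567  0.0237 0.0994] ext [0.048 0.045 0.011]
eye 700 38 pts mean [0.3964 0.1114 0.0741] ext [0.051 0.038 0.011]
knob 440 45 pts mean [0.476  0.1722 0.1363] ext [0.013 0.015 0.011]
eye [0.3957 0.1147 0.075 ] depth pt [ 0.399  0.129 -0.   ]
knob [0.4763 0.1653 0.136 ] depth pt [0.476 0.165 0.135]
hinge [0.5811 0.2446 0.08  ] depth pt [0.576 0.237 0.102]
clevis [0.5617 0.0226 0.099 ] depth pt [0.573 0.027 0.05 ]
```

View pics/crop1.png

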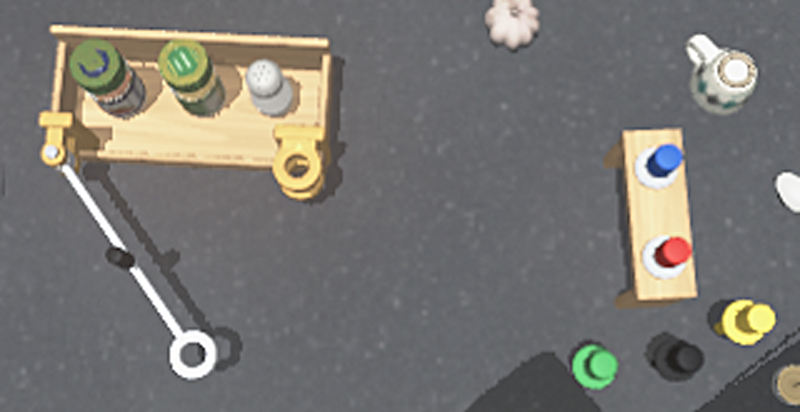

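The crop confirms red in the bench's front hole, blue behind it, and the bracket bore at crop (299,167). Next I'll refine the bore and hinge and plan the push on the knob.

```bash
cat >> h.py <<'E'
from scipy.spatial.transform import Rotation as Ro
def plan(wps,p0,yaw0):
    "wps: (x,y,z,yaw,nrows); prints rounded tool-frame rows (turn deg, shift cm), tool down"
    p=np.array(p0,float);yw=yaw0
    for x,y,z,t,n in wps:
        out=[]
        for k in range(n):
            R=Ro.from_euler("xyz",[180,0,yw],degrees=True).as_matrix()
            d=np.round(R.T@((np.array([x,y,z])-p)/(n-k))*100,1)+0.
            w=round(-(t-yw)/(n-k),1); p=p+R@d/100; yw=yw-w
            out.append([[0,0,w],d.tolist()])
        print(out,"->",p.round(4),round(yw,1), "max mm",max(10*np.linalg.norm(o[1]) for o in out).round(0))
E
python3 - <<'E'
import pickle;from h import *
from plant import r
from scipy.optimize import least_squares
c=pickle.load(open("top.pkl","rb"));P=cloud(c)
# bracket bore: image of upper knuckle, brass, top-lit pixels at z~.099
S=P[165:195,272:302].reshape(-1,3);S=S[abs(S[:,2]-.099)<.005][:,:2]
# outer rim, front half
g=np.array([.562,.0226]);a=np.arctan2(*(S-g).T[::-1]);rr=np.linalg.norm(S-g,axis=1)
rim=[]
for b in np.arange(np.pi/2+.1,3*np.pi/2-.1,.2):
    m=(abs((a-b+np.pi)%(2*np.pi)-np.pi)<.1)&(rr<.03)
    if m.any(): rim.append(S[m][rr[m].argmax()])
rim=np.array(rim);f=least_squares(lambda q:np.linalg.norm(rim-q[:2],axis=1)-q[2],[*g,.022]);print("rim fit",f.x.round(4),np.abs(f.fun).max())
q=S[rr<.02];print("hole ring inner r: pts",len(q))
for z in(.099,.102,.105):print("hinge",onz(c,190.8,170.8,z).round(4), "eye",onz(c,170+192/2.5,110+353/2.5,.083).round(4))
print("knuckle hole",onz(c,289.2,176.4,.099).round(4),"knob top",onz(c,170+121/2.5,110+258/2.5,.130).round(4))
plan([(.44,-.25,.25,-110,8),(.455,.195,.25,-58,10),(.455,.195,.126,-58,3)],r.get_state()["tcp_pos"],-158.5)
E
```

```text
rim fit [0.5626 0.0244 0.021 ] 0.0008313766806933368
hole ring inner r: pts 173
hinge [0.5744 0.243  0.099 ] eye [0.3971 0.1136 0.083 ]
hinge [0.5737 0.242  0.102 ] eye [0.3971 0.1136 0.083 ]
hinge [0.5729 0.2409 0.105 ] eye [0.3971 0.1136 0.083 ]
knuckle hole [0.563  0.0222 0.099 ] knob top [0.4746 0.1681 0.13  ]
[[[0, 0, -6.1], [-4.0, 3.5, 0.0]], [[0, 0, -6.1], [-4.3, 3.1, 0.0]], [[0, 0, -6.1], [-4.6, 2.6, 0.0]], [[0, 0, -6.0], [-4.9, 2.1, 0.0]], [[0, 0, -6.1], [-5.1, 1.5, 0.0]], [[0, 0, -6.0], [-5.2, 1.0, 0.0]], [[0, 0, -6.1], [-5.3, 0.5, 0.0]], [[0, 0, -6.0], [-5.3, -0.1, 0.1]]] -> [ 0.4402 -0.2496  0.2497] -110.0 max mm 53.0
[[[0, 0, -5.2], [-4.2, 1.4, 0.0]], [[0, 0, -5.2], [-4.3, 1.0, 0.0]], [[0, 0, -5.2], [-4.4, 0.6, 0.0]], [[0, 0, -5.2], [-4.5, 0.2, 0.0]], [[0, 0, -5.2], [-4.4, -0.2, 0.0]], [[0, 0, -5.2], [-4.4, -0.6, 0.0]], [[0, 0, -5.2], [-4.3, -1.0, 0.0]], [[0, 0, -5.2], [-4.2, -1.4, 0.0]], [[0, 0, -5.2], [-4.1, -1.8, 0.0]], [[0, 0, -5.2], [-4.0, -2.2, 0.0]]] -> [0.4546 0.1953 0.2497] -58.0 max mm 46.0
[[[0, 0, -0.0], [0.0, 0.0, 4.1]], [[0, 0, -0.0], [0.0, 0.0, 4.1]], [[0, 0, -0.0], [0.0, 0.0, 4.2]]] -> [0.4546 0.1953 0.1257] -58.0 max mm 42.0
```

```bash
python3 -m crank '[[[0,0,-6],[-3.6,3.2,0],1],[[0,0,-6],[-3.9,2.8,0],1],[[0,0,-6],[-4.2,2.4,0],1],[[0,0,-6],[-4.4,1.9,0],1],[[0,0,-6],[-4.6,1.4,0],1],[[0,0,-6],[-4.7,0.9,0],1],[[0,0,-6],[-4.8,0.4,0],1],[[0,0,-6],[-4.8,0,0],1]]' 20
python3 - <<'E'
from h import *;from plant import r
s=r.get_state();print(s["tcp_pos"],s["eef_rot"],s["joints"])
plan([(.455,.195,.25,-58,12),(.455,.195,.126,-58,3)],s["tcp_pos"],s["eef_rot"][2])
E
```

```text
time_s: 0.9
tcp_pos: [0.423, -0.2841, 0.2515]
eef_rot: [180.0, 0.0, -110.3]
contact_force: [0.9, -1.2, 0.3]
gripper_width: 0.0291
gripper_force: 0.0
[ 0.4230147  -0.28408116  0.25148827] [ 1.79999831e+02  5.05631302e-03 -1.10285329e+02] [-1.17762039e+01  4.85317153e+00 -1.98432727e+01 -5.53167557e-03
 -6.53029751e+01 -8.50681371e+00]
[[[0, 0, np.float64(-4.4)], [-3.8, 1.1, 0.0]], [[0, 0, np.float64(-4.4)], [-3.9, 0.8, 0.0]], [[0, 0, np.float64(-4.3)], [-4.0, 0.5, 0.0]], [[0, 0, np.float64(-4.4)], [-4.0, 0.2, 0.0]], [[0, 0, np.float64(-4.3)], [-4.0, -0.1, 0.0]], [[0, 0, np.float64(-4.4)], [-4.0, -0.4, 0.0]], [[0, 0, np.float64(-4.3)], [-4.0, -0.6, 0.0]], [[0, 0, np.float64(-4.4)], [-3.9, -0.9, 0.0]], [[0, 0, np.float64(-4.3)], [-3.8, -1.3, 0.0]], [[0, 0, np.float64(-4.4)], [-3.7, -1.5, 0.0]], [[0, 0, np.float64(-4.3)], [-3.5, -1.8, 0.1]], [[0, 0, np.float64(-4.4)], [-3.4, -2.1, 0.0]]] -> [0.4553 0.1946 0.2505] -58.0 max mm 40.0
[[[0, 0, np.float64(0.0)], [0.0, 0.0, 4.1]], [[0, 0, np.float64(0.0)], [0.0, 0.0, 4.2]], [[0, 0, np.float64(0.0)], [0.0, 0.0, 4.1]]] -> [0.4553 0.1946 0.1265] -58.0 max mm 42.0
```

```bash
python3 -m crank '[[[0,0,-4.4],[-3.8,1.1,0],1],[[0,0,-4.4],[-3.9,0.8,0],1],[[0,0,-4.3],[-4,0.5,0],1],[[0,0,-4.4],[-4,0.2,0],1],[[0,0,-4.3],[-4,-0.1,0],1],[[0,0,-4.4],[-4,-0.4,0],1],[[0,0,-4.3],[-4,-0.6,0],1],[[0,0,-4.4],[-3.9,-0.9,0],1]]'
python3 -m crank '[[[0,0,-4.3],[-3.8,-1.3,0],1],[[0,0,-4.4],[-3.7,-1.5,0],1],[[0,0,-4.3],[-3.5,-1.8,0],1],[[0,0,-4.4],[-3.2,-2,0],1],[[0,0,0],[0,0,0],1],[[0,0,0],[0,0,0],1]]'
python3 - <<'E'
from h import *;from plant import r
s=r.get_state();print(s["tcp_pos"],s["joints"])
plan([(.455,.195,.25,-58,1),(.455,.195,.126,-58,3)],s["tcp_pos"],s["eef_rot"][2])
c=r.capture("top");cv2.imwrite("pics/a.png",cv2.resize(c["color"][110:300,150:390][:,:,::-1],None,fx=3,fy=3))
E
```

```text
time_s: 1.7
tcp_pos: [0.4451, 0.0352, 0.2516]
eef_rot: [-180.0, 0.0, -75.4]
contact_force: [1.2, -0.2, -0.5]
gripper_width: 0.0007
gripper_force: 0.0
time_s: 2.3
tcp_pos: [0.4565, 0.1909, 0.2509]
eef_rot: [179.9, -0.0, -58.2]
contact_force: [0.5, -0.7, 0.2]
gripper_width: 0.0003
gripper_force: 0.0
[0.45653982 0.19088479 0.250941  ] [ 4.54869063e+01  3.45564566e+00 -2.14572134e+01 -1.25042397e-02
 -6.51716343e+01 -1.36482544e+01]
[[[0, 0, np.float64(-0.2)], [-0.4, -0.1, 0.1]]] -> [0.4553 0.1948 0.2499] -58.0 max mm 4.0
[[[0, 0, np.float64(0.0)], [0.0, 0.0, 4.1]], [[0, 0, np.float64(0.0)], [0.0, 0.0, 4.1]], [[0, 0, np.float64(0.0)], [0.0, 0.0, 4.2]]] -> [0.4553 0.1948 0.1259] -58.0 max mm 42.0
```

View pics/a.png

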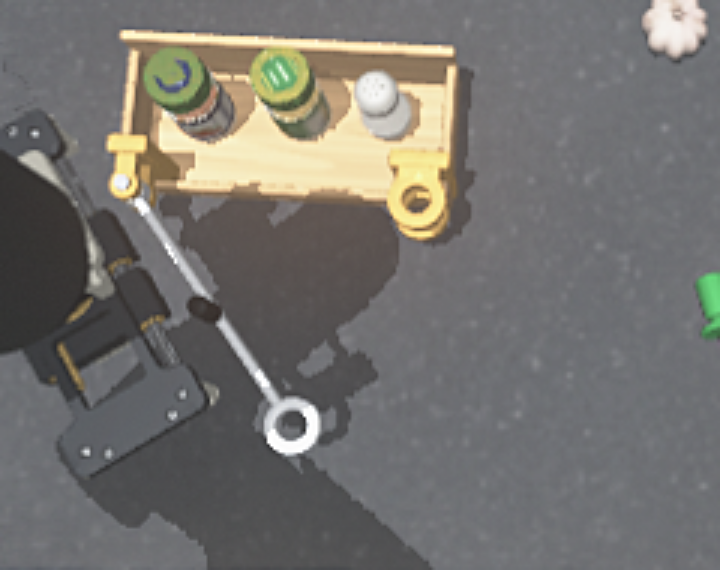

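```bash
python3 -m crank '[[[0,0,0],[-0.4,0,4],1],[[0,0,0],[0,0,4.2],1],[[0,0,0],[0,0,4.2],1],[[0,0,0],[0,0,0],1],[[0,0,0],[0,0,0],1]]'
python3 - <<'E'
from h import *;from plant import r
s=r.get_state();H=np.array([.5737,.242]);w=[]
for f in(54.6,45,35,25,15,8):
    a=np.deg2rad(f);k=H+.12*np.array([-np.sin(a),-np.cos(a)])-.02*np.array([np.cos(a),-np.sin(a)]);w.append((*k,.126,-f,2))
plan(w,s["tcp_pos"],s["eef_rot"][2])
E
```

```text
time_s: 2.85
tcp_pos: [0.4551, 0.1929, 0.1283]
eef_rot: [179.9, -0.0, -58.3]
contact_force: [1.0, 0.7, 0.2]
gripper_width: 0.0007
gripper_force: 0.0
[[[0, 0, np.float64(-1.8)], [0.4, -0.3, 0.1]], [[0, 0, np.float64(-1.9)], [0.4, -0.2, 0.1]]] -> [0.4637 0.1888 0.1263] -54.6 max mm 5.0
[[[0, 0, np.float64(-4.8)], [1.0, 0.1, 0.0]], [[0, 0, np.float64(-4.8)], [1.1, 0.1, 0.0]]] -> [0.475  0.1711 0.1263] -45.0 max mm 11.0
[[[0, 0, np.float64(-5.0)], [1.0, 0.1, 0.0]], [[0, 0, np.float64(-5.0)], [1.1, 0.2, 0.0]]] -> [0.4885 0.1547 0.1263] -35.0 max mm 11.0
[[[0, 0, np.float64(-5.0)], [1.0, 0.1, 0.0]], [[0, 0, np.float64(-5.0)], [1.1, 0.1, 0.0]]] -> [0.5052 0.1418 0.1263] -25.0 max mm 11.0
[[[0, 0, np.float64(-5.0)], [1.0, 0.1, 0.0]], [[0, 0, np.float64(-5.0)], [1.1, 0.2, 0.0]]] -> [0.5235 0.131  0.1263] -15.0 max mm 11.0
[[[0, 0, np.float64(-3.5)], [0.7, 0.1, 0.0]], [[0, 0, np.float64(-3.5)], [0.8, 0.1, 0.0]]] -> [0.5376 0.1257 0.1263] -8.0 max mm 8.0
```

```bash
python3 -m crank '[[[0,0,-1.8],[0.4,-0.3,0.1],1],[[0,0,-1.9],[0.4,-0.2,0.1],1],[[0,0,-4.8],[1,0.1,0],1],[[0,0,-4.8],[1.1,0.1,0],1],[[0,0,-5],[1,0.1,0],1],[[0,0,-5],[1.1,0.2,0],1]]'
python3 -m crank '[[[0,0,-5],[1,0.1,0],1],[[0,0,-5],[1.1,0.1,0],1],[[0,0,-5],[1,0.1,0],1],[[0,0,-5],[1.1,0.2,0],1],[[0,0,-3.5],[0.7,0.1,0],1],[[0,0,-3.5],[0.8,0.1,0],1]]'
python3 -m crank '[[[0,0,-2],[0.3,0,0],1],[[0,0,-2],[0.3,0,0],1],[[0,0,0],[0,0,0],1]]'
```

```text
time_s: 3.45
tcp_pos: [0.4898, 0.1559, 0.1288]
eef_rot: [-179.8, -0.1, -34.7]
contact_force: [0.2, 1.5, -0.1]
gripper_width: 0.0005
gripper_force: 0.3
time_s: 4.05
tcp_pos: [0.5389, 0.1265, 0.1289]
eef_rot: [-179.9, -0.2, -7.8]
contact_force: [-0.6, 0.7, -0.2]
gripper_width: -0.0001
gripper_force: 0.4
time_s: 4.35
tcp_pos: [0.545, 0.1261, 0.1286]
eef_rot: [-179.9, -0.2, -3.9]
contact_force: [0.2, -0.4, 0.5]
gripper_width: 0.0001
gripper_force: 0.0
```

```bash
for i in 1 2; do python3 -m crank '[[[0,0,0],[0.2,0,0],1],[[0,0,0],[0,0,0],1]]' | egrep 'tcp|contact'; done
python3 - <<'E'
from h import *;from plant import r
c=r.capture("top");cv2.imwrite("pics/b.png",cv2.resize(c["color"][110:300,150:390][:,:,::-1],None,fx=3,fy=3))
E
```

```text
tcp_pos: [0.546, 0.1259, 0.1268]
contact_force: [-0.3, -0.3, 0.7]
tcp_pos: [0.5476, 0.1257, 0.1258]
contact_force: [-0.2, -0.3, -1.4]
```

View pics/b.png

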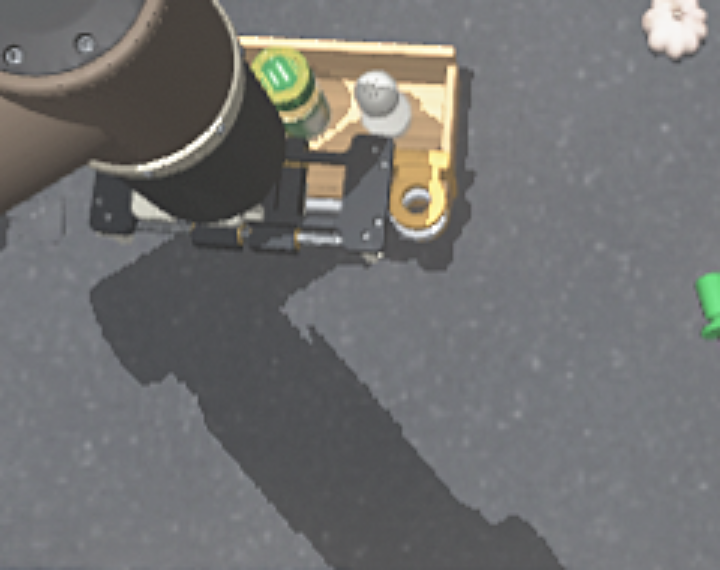

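The bar is nearly shut: its eye now shows under the bracket's upper knuckle at crop (415,205). I'll keep pushing until I feel the stop.

```bash
for i in 1 2 3 4; do python3 -m crank '[[[0,0,0],[0.2,0,0],1],[[0,0,0],[0,0,0],1]]' | egrep 'tcp|contact'; done
```

```text
tcp_pos: [0.5494, 0.1255, 0.1254]
contact_force: [-0.3, -0.3, 0.6]
tcp_pos: [0.5506, 0.1252, 0.1252]
contact_force: [-4.0, 0.1, 2.9]
tcp_pos: [0.5511, 0.1247, 0.1249]
contact_force: [-9.9, 3.2, 5.0]
tcp_pos: [0.5515, 0.1241, 0.1245]
contact_force: [-16.1, 2.1, 7.0]
```

The stop is felt (16 N). Now I'll back off, lift, and go to the red pin.

```bash
python3 -m crank '[[[0,0,0],[-1,0,0],1],[[0,0,0],[-2.5,0,0],1],[[0,0,0],[0,0,-4],1],[[0,0,0],[0,0,-4],1],[[0,0,0],[0,0,-2.5],1],[[0,0,0],[0,0,0],-0.3]]'
python3 - <<'E'
from h import *;from plant import r
s=r.get_state();
plan([(.483,-.2965,.235,0,10),(.483,-.2965,.133,0,4)],s["tcp_pos"],s["eef_rot"][2])
E
```

```text
time_s: 6.2
tcp_pos: [0.5227, 0.1285, 0.2351]
eef_rot: [-179.8, -0.5, -3.9]
contact_force: [0.4, -0.2, 0.1]
gripper_width: 0.0042
gripper_force: 0.0
[[[0, 0, np.float64(-0.4)], [-0.1, 4.3, 0.0]], [[0, 0, np.float64(-0.4)], [-0.1, 4.3, 0.0]], [[0, 0, np.float64(-0.4)], [-0.2, 4.3, 0.0]], [[0, 0, np.float64(-0.4)], [-0.2, 4.2, 0.0]], [[0, 0, np.float64(-0.4)], [-0.2, 4.3, 0.0]], [[0, 0, np.float64(-0.4)], [-0.3, 4.2, 0.0]], [[0, 0, np.float64(-0.4)], [-0.3, 4.3, 0.0]], [[0, 0, np.float64(-0.4)], [-0.3, 4.2, 0.0]], [[0, 0, np.float64(-0.3)], [-0.3, 4.3, 0.0]], [[0, 0, np.float64(-0.4)], [-0.4, 4.2, 0.0]]] -> [ 0.4831 -0.2964  0.2351] 0.0 max mm 43.0
[[[0, 0, np.float64(0.0)], [0.0, 0.0, 2.6]], [[0, 0, np.float64(0.0)], [0.0, 0.0, 2.5]], [[0, 0, np.float64(0.0)], [0.0, 0.0, 2.6]], [[0, 0, np.float64(0.0)], [0.0, 0.0, 2.5]]] -> [ 0.4831 -0.2964  0.1331] 0.0 max mm 26.0
```

```bash
python3 -m crank '[[[0,0,-0.4],[-0.1,4.3,0],-0.3],[[0,0,-0.4],[-0.1,4.3,0],-0.3],[[0,0,-0.4],[-0.2,4.3,0],-0.3],[[0,0,-0.4],[-0.2,4.2,0],-0.3],[[0,0,-0.4],[-0.2,4.3,0],-0.3],[[0,0,-0.4],[-0.3,4.2,0],-0.3],[[0,0,-0.4],[-0.3,4.3,0],-0.3],[[0,0,-0.4],[-0.3,4.2,0],-0.3]]' >/dev/null
python3 -m crank '[[[0,0,-0.3],[-0.3,4.3,0],-0.3],[[0,0,-0.4],[-0.4,4.2,0],-0.3],[[0,0,0],[0,0,0],-0.3],[[0,0,0],[0,0,0],-0.3]]'
python3 - <<'E'
from h import *;from plant import r
c=r.capture("top");cv2.imwrite("pics/c.png",cv2.resize(c["color"][90:310,370:580][:,:,::-1],None,fx=2.5,fy=2.5))
P=cloud(c);print("rack/eye check: bar eye pts",[P[v,u].round(3).tolist() for v,u in((177,289),(183,289))])
cv2.imwrite("pics/d.png",cv2.resize(c["color"][140:210,170:320][:,:,::-1],None,fx=5,fy=5,interpolation=cv2.INTER_CUBIC))
E
```

```text
time_s: 7.4
tcp_pos: [0.48, -0.2984, 0.2297]
eef_rot: [-180.0, 0.0, -0.2]
contact_force: [-0.8, 0.4, -0.0]
gripper_width: 0.0572
gripper_force: 0.0
rack/eye check: bar eye pts [[0.574, 0.028, 0.046], [0.548, 0.022, 0.101]]
```

View pics/d.png

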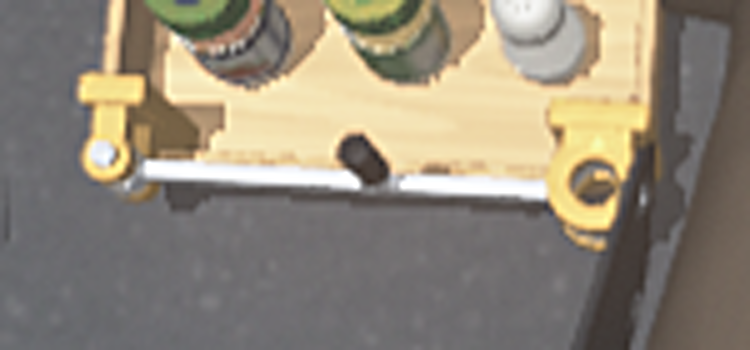

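View pics/c.png

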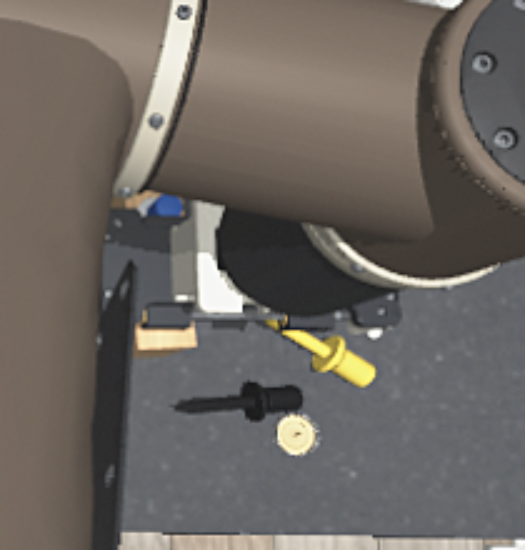

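The bar lies shut along the rack front, with its eye under the bracket. The gripper is over the red pin, whose bench end shows at (165,340). The yellow, black and green lookalikes have toppled on their own, clear of the bench. I'll descend and grasp.

```bash
python3 -m crank '[[[0,0,0],[0.3,-0.1,3],-0.3],[[0,0,0],[0,0,3],-0.3],[[0,0,0],[0,0,2.5],-0.3],[[0,0,0],[0,0,1.2],-0.3],[[0,0,0],[0,0,0],-0.3],[[0,0,0],[0,0,0],-0.3]]' 30
python3 -m crank '[[[0,0,0],[0,0,0],1],[[0,0,0],[0,0,0],1],[[0,0,0],[0,0,0],1],[[0,0,0],[0,0,0],1],[[0,0,0],[0,0,0],1]]' 30
```

```text
time_s: 8.05
tcp_pos: [0.4843, -0.2961, 0.1345]
eef_rot: [180.0, -0.1, 0.0]
contact_force: [-0.4, -1.0, -0.3]
gripper_width: 0.0567
gripper_force: 0.0
time_s: 8.55
tcp_pos: [0.4836, -0.2967, 0.1339]
eef_rot: [180.0, -0.0, -0.0]
contact_force: [-0.2, -2.9, 0.3]
gripper_width: 0.0235
gripper_force: 30.0
```

```bash
python3 -m crank '[[[0,0,0],[0,0,-1],1],[[0,0,0],[0,0,-2],1],[[0,0,0],[0,0,-3],1],[[0,0,0],[0,0,-3],1],[[0,0,0],[0,0,-3],1],[[0,0,0],[0,0,0],1],[[0,0,0],[0,0,0],1]]'
python3 - <<'E'
from h import *;from plant import r
s=r.get_state();
plan([(.5625,.023,.250,0,8),],s["tcp_pos"],s["eef_rot"][2])
c=r.capture("scene");cv2.imwrite("pics/e.png",cv2.resize(c["color"][150:350,230:480][:,:,::-1],None,fx=3,fy=3))
E
```

```text
time_s: 9.25
tcp_pos: [0.4836, -0.2963, 0.2547]
eef_rot: [-180.0, -0.1, -0.0]
contact_force: [0.0, -0.3, -0.8]
gripper_width: 0.0233
gripper_force: 30.0
[[[0, 0, np.float64(-0.0)], [1.0, -4.0, 0.1]], [[0, 0, np.float64(-0.0)], [1.0, -4.0, 0.1]], [[0, 0, np.float64(-0.0)], [1.0, -4.0, 0.0]], [[0, 0, np.float64(-0.0)], [1.0, -4.0, 0.1]], [[0, 0, np.float64(-0.0)], [1.0, -4.0, 0.0]], [[0, 0, np.float64(-0.0)], [1.0, -4.0, 0.1]], [[0, 0, np.float64(-0.0)], [0.9, -4.0, 0.0]], [[0, 0, np.float64(-0.0)], [1.0, -3.9, 0.1]]] -> [0.5628 0.0227 0.2497] -0.0 max mm 41.0
```

View pics/e.png

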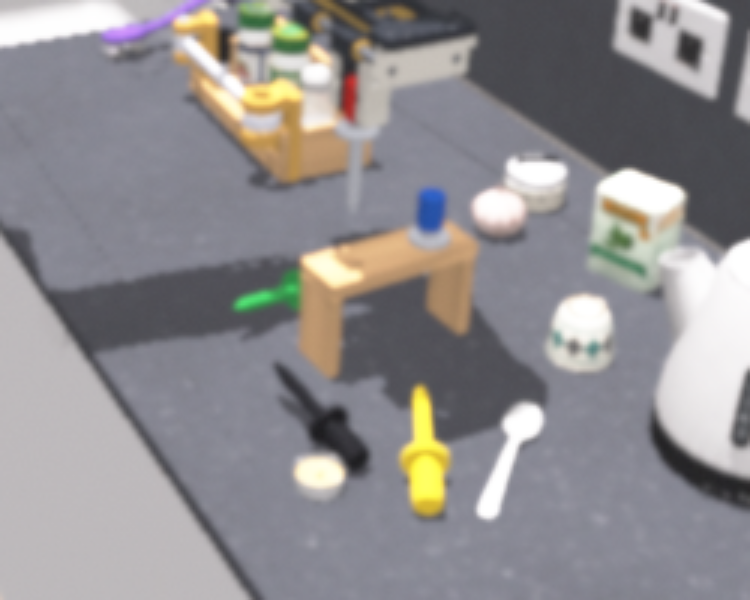

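The red pin hangs vertical in the gripper with its tip at (352,210). The blue pin is undisturbed in the bench, and the white eye shows between the brass knuckles at (265,118). I'll carry it over.

```bash
python3 -m crank '[[[0,0,0],[1,-4,0],1],[[0,0,0],[1,-4,0],1],[[0,0,0],[1,-4,0],1],[[0,0,0],[1,-4,0],1],[[0,0,0],[1,-4,0],1],[[0,0,0],[1,-4,0],1],[[0,0,0],[0.9,-4,0],1],[[0,0,0],[1,-3.9,0],1]]' >/dev/null
python3 -m crank '[[[0,0,0],[0,0,0],1],[[0,0,0],[0,0,0],1]]'
python3 - <<'E'
from h import *;from plant import r
s=r.get_state();t=s["tcp_pos"]
c=r.capture("scene");im=c["color"][:,:,::-1].copy();x,y=map(int,proj(c,[.5625,.023,.13]))
for dz in(0,-.075):print("pred pin axis flange/tip px",np.round(proj(c,t+np.array([0,0,-.040+dz])),1))
print("bore top px",np.round(proj(c,[.5625,.0235,.099]),1),x,y)
x0,y0=x-50,y-45;print(x0,y0);cv2.imwrite("pics/f.png",cv2.resize(im[y0:y0+85,x0:x0+100],None,fx=7,fy=7,interpolation=cv2.INTER_CUBIC))
E
```

```text
time_s: 10.3
tcp_pos: [0.562, 0.0234, 0.2522]
eef_rot: [180.0, 0.2, 0.1]
contact_force: [-0.6, -0.1, -1.3]
gripper_width: 0.0231
gripper_force: 30.0
pred pin axis flange/tip px [316.9 147.1]
pred pin axis flange/tip px [316.3 169.9]
bore top px [316.1 181. ] 316 172
266 127
```

View pics/f.png

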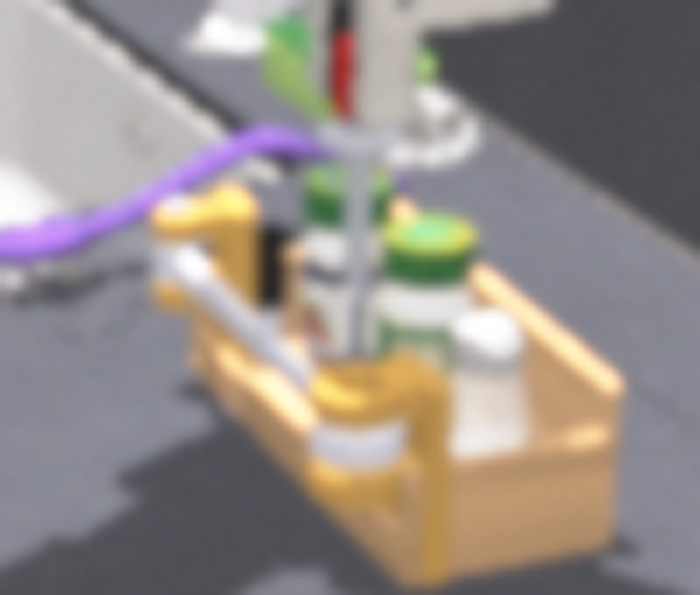

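The pin hangs over the bore: shank at crop x≈357, knuckle centre ≈362 (about 1.5 mm apart). The eye sits between the knuckles. I'll lower it while watching force.

```bash
python3 -m crank '[[[0,0,0],[0,0,2],1],[[0,0,0],[0,0,2],1],[[0,0,0],[0,0,1],1],[[0,0,0],[0,0,0],1]]'|egrep 'tcp|force'
python3 -m crank '[[[0,0,0],[0,0,1],1],[[0,0,0],[0,0,1],1],[[0,0,0],[0,0,0],1]]'|egrep 'tcp|force'
python3 -m crank '[[[0,0,0],[0,0,1],1],[[0,0,0],[0,0,1],1],[[0,0,0],[0,0,0],1]]'|egrep 'tcp|force'
```

```text
tcp_pos: [0.5615, 0.0214, 0.202]
contact_force: [-0.8, 0.2, -0.1]
gripper_force: 30.0
tcp_pos: [0.5618, 0.0223, 0.1822]
contact_force: [0.1, 0.6, -0.9]
gripper_force: 30.0
tcp_pos: [0.5616, 0.0224, 0.1618]
contact_force: [0.0, -0.7, 0.2]
gripper_force: 30.0
```

```bash
python3 -m crank '[[[0,0,0],[0,0,1],1],[[0,0,0],[0,0,0.8],1],[[0,0,0],[0,0,0],1]]'|egrep 'tcp|force'
for i in 1 2 3; do python3 -m crank '[[[0,0,0],[0,0,0.2],1],[[0,0,0],[0,0,0],1]]'|egrep 'tcp|contact'; done
```

```text
tcp_pos: [0.5618, 0.0224, 0.1441]
contact_force: [0.7, -0.6, -0.7]
gripper_force: 30.0
tcp_pos: [0.5627, 0.0225, 0.1436]
contact_force: [0.5, -0.3, 0.2]
tcp_pos: [0.5626, 0.0225, 0.1415]
contact_force: [-0.7, 0.1, -1.4]
tcp_pos: [0.5625, 0.0225, 0.1394]
contact_force: [0.9, -0.1, 0.3]
```

```bash
for i in 1 2; do python3 -m crank '[[[0,0,0],[0,0,0.1],1],[[0,0,0],[0,0,0],1]]'|egrep 'tcp|contact'; done
python3 -m crank '[[[0,0,0],[0,0,0],0.2],[[0,0,0],[0,0,0],-0.1],[[0,0,0],[0,0,0],-0.2],[[0,0,0],[0,0,0],-0.2],[[0,0,0],[0,0,0],-0.2]]'
python3 -m crank '[[[0,0,0],[0,0,-1],-0.2],[[0,0,0],[0,0,-3],-0.2],[[0,0,0],[0,0,-4],-0.2],[[0,0,0],[0,0,-4],-0.2],[[0,0,0],[-3,3,-1],-0.2],[[0,0,0],[-3,4,0],-0.2],[[0,0,0],[-3,4,0],-0.2],[[0,0,0],[0,4,0],-0.2]]'
python3 - <<'E'
from h import *;from plant import r
c=r.capture("scene");im=c["color"][:,:,::-1];x0,y0=266,127;a=cv2.resize(im[y0:y0+85,x0:x0+100],None,fx=5,fy=5,interpolation=cv2.INTER_CUBIC)
t=r.capture("top");b=cv2.resize(t["color"][140:225,260:320][:,:,::-1],None,fx=5,fy=5,interpolation=cv2.INTER_CUBIC)
cv2.imwrite("pics/g.png",np.hstack([a,b]))
P=cloud(t)[160:195,270:305].reshape(-1,3);q=P[(P[:,2]>.138)&(P[:,2]<.16)];print(len(q),q.mean(0).round(3),np.percentile(q[:,2],[5,50,95]).round(3))
E
```

```text
tcp_pos: [0.5627, 0.0225, 0.1389]
contact_force: [-0.9, -0.3, 2.3]
tcp_pos: [0.5628, 0.0225, 0.1388]
contact_force: [-3.9, 0.1, 12.3]
time_s: 13.15
tcp_pos: [0.5626, 0.0225, 0.1374]
eef_rot: [180.0, 0.0, -0.0]
contact_force: [0.0, -0.3, 0.1]
gripper_width: 0.0519
gripper_force: 0.0
time_s: 13.95
tcp_pos: [0.4695, -0.1284, 0.2693]
eef_rot: [-180.0, -0.1, 0.0]
contact_force: [2.0, 0.3, 0.8]
gripper_width: 0.0527
gripper_force: 0.0<stdin>:5: RuntimeWarning: Mean of empty slice.
  ret = um.true_divide(
Traceback (most recent call last):
IndexError: index -1 is out of bounds for axis 0 with size 0
```

View pics/g.png

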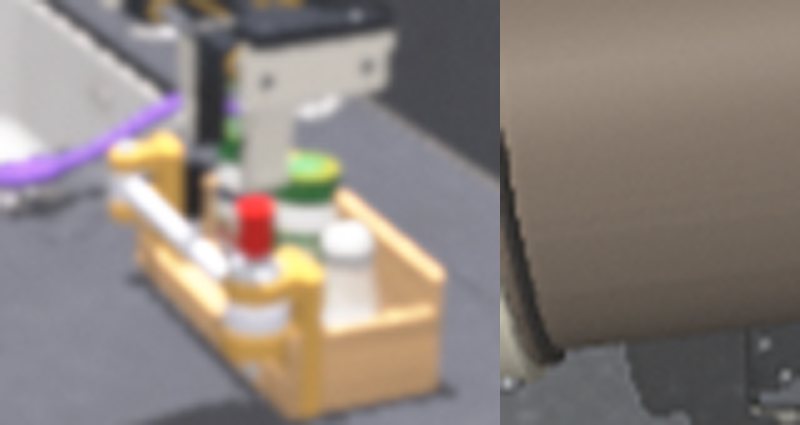

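The red pin stands in the bracket with its flange on the upper knuckle at (255,270), and the eye is between the knuckles at (255,315). The gripper is clear. I'll settle, do a numeric check, and hand in.

```bash
python3 -m crank '[[[0,0,0],[0,0,0],-0.2],[[0,0,0],[0,0,0],-0.2],[[0,0,0],[0,0,0],-0.2]]'|egrep 'time|contact'
python3 - <<'E'
from h import *;from plant import r
c=r.capture("scene");b=(300,150,335,190);m=mask(c,(0,150,90),(8,255,255),b)|mask(c,(172,150,90),(180,255,255),b)
v,u=np.nonzero(m);print(u.mean(),v.min(),v.max(),"expect",[np.round(proj(c,[.5625,.0225,z]),1).tolist() for z in(.145,.111)])
if abs(u.mean()-317)<4 and len(u)>30 and abs(v.max()-176)<6: print(r.close_job())
E
```

```text
time_s: 14.35
contact_force: [0.1, 0.8, -0.1]
316.655737704918 166 177 expect [[316.6, 167.6], [316.4, 177.7]]
the job is handed in; nothing more can be done
None
```

The retaining bar is shut at its stop and the red-handled pin is threaded through bracket and eye with its flange seated. The blue pin was not touched, and the job is handed in at about 14 s.

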